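Lock the fossil mount with the slotted push-and-turn screw

ROBOT

A 6-joint arm with a two-finger parallel gripper is mounted at the origin on the work surface. World frame = base frame: x ahead of the robot, y to its left, z up, the work surface at z = 0. Lengths are in mm, angles in rad, forces in N, time in s.
With the tool pointing down it reaches from about 350 to 975 mm from the base axis. Payload 7.1 kg.
Tool frame: the origin (TCP) lies at the very end of the fingers, on their centre line; the grasp point (between the pads) lies 19 mm behind it; z points along the fingers, y is the direction in which the jaws open and shut (so a half turn about z gives the same grasp; the last joint's range is limited). The gripper opens to 88 mm and grips with 3 to 60 N. Pads are 20 mm wide; open, the fingers measure 115 mm over their backs; the gripper's body (75 mm by 178 mm) begins 61 mm behind the grasp point.
Start: joints at [-1.23, 0.423, 1.63, -0, 1.089, -0.019], TCP at [220.071, -584.956, 222.675] pointing down, gripper open.
Joint ranges: [-3, 3], [-0.9, 2.11], [0.09, 2.58], [-1.31, 4.45], [0.11, 2.69], [-2.54, 2.54]. Speed limits (rad/s): [2.39, 2.39, 3.01, 3.14, 3.14, 3.14].

INTERFACE

Orientations are given as a rotation vector (axis times angle).
In Python, from workcell import * gives the robot as it stands.
- The arm moves only by the tool play_rows, never from a script. Its argument "plan" is text: rows parted by semicolons, each of 7 numbers parted by spaces: the finger opening in cm, from 0 to 8.78, then the shift along the tool's x, y, z in cm, then the turn, a rotation vector about the tool's x, y, z in degrees. A call has 1 to 20 rows; each row shifts and turns the commanded pose from where the row before left it, along the tool's axes as they then stand; what a row does not reach is not made up. A row lasts 1/8 s, in which the tool goes at most 62.5 mm and 10.7 degrees, less where a joint would pass 70% of its speed; a pose out of reach is approached as far as the arm can. A call is refused whole if a number of a shift passes 6.25 or a number of a turn 10.7, either way. A call with a gripper value outside its range is refused whole. The fingers move at their own pace and stop on an object; the grip force is fixed at half the most. Time passes only in rows, so rows that do not move let the fingers close. It gives the time, the measured TCP pose, the force and the opening at its end, in the units of the state.
- get_obs(): the state, without advancing time (a new reading comes with each control period).
- get_image(name): name is "side" or "top"; returns a dict with "pixels" (480x640x3 uint8, red, green, blue), "range_z" (480x640 float32, mm along the optical axis (not along the pixel's ray), 0 where there is no reading), "fx", "fy", "cx", "cy" (pixels), "distortion" ([k1, k2, p1, p2, k3] as OpenCV has them; the pictures are not rectified), "eye" and "attitude" of the camera in the world. Camera axes: x right, y down, z forward; pixel columns grow to the right and rows downward; lengths in mm; the calibration is good to about 2 mm. A picture is of the moment at which its call begins.
- close_job(): hands the job in, once; it reports no verdict.
The state is a dict: "t": time; "qpos": joint angles; "qvel": joint speeds; "joint_torque": joint torques, N m; "ee_pos": TCP position; "orientation": TCP orientation; "ft_force": force on the tool from outside, world axes, zero at the start; "moment": the same for the moment, N m; "width": finger opening in mm.
Only numpy, scipy, OpenCV 4.12 (cv2) and the standard library are available. Lean on these libraries where they do the work, as an engineer would, in place of code of your own. Each camera call takes 0.05 s, during which the arm holds its last target. There are 200 camera calls.

TASK

Take the screwdriver out of its stand, press its blade into the slotted screw of the fossil mount and, keeping it pushed down against the screw's spring, turn the screw clockwise until it locks (about a quarter turn), so that it springs back up when you take the blade off. Push gently, only as hard as the spring needs, and never load it with more than 25 N. Then stand the screwdriver back in its stand, let go, and leave everything else on the table where it is.

Things in the scene. Friction and masses are not known exactly. Their poses are not given: they have to be found in the camera images.
- mount: the fossil mount, fixed to the table: a plain grey block 130 (x) x 84 (y) x 40 mm high. On its +x half a brown fossil bone lies in two black cheeks (bone up to 100 mm above the table, all of it at x over 5 mm). The brass locking screw is in its -x half. Origin at the centre of the block's underside.
- screw_mouth (a point): fixed point on the block's top (40 mm up, at x = -36 mm of the block, axes of the mount): mouth centre of a vertical round well, 18 mm wide, with a 2 mm chamfer. The brass screw head fills it, its top at rest 3 to 11 mm below this point (differs each time, must be felt); right across the head runs a straight slot 5 mm wide and 4 mm deep.
- screw (a joint): angle of the locking screw, rad, clockwise from above; at 0 its slot lies along the mount's x. Starts unlocked, -0.15 to 0.15. Takes about 0.03 N m. Unless the head is held pushed down at least 3.5 mm, a latch blocks it at about 0.25. Pushed down it turns on; from about 1.15 it can spring back up; hard stop at 1.65. Locked: over 1.2 and sprung up.
- plunger (a joint): how far the screw head is pushed down against its spring, m: 0 at rest (up), hard bottom at 0.0042. The spring takes 5 N to start moving, 10.3 N at 3.5 mm and 11.3 N at the bottom. Loading the screw with over 25 N in all (push and twist) spoils it. Left between the unlocked and locked angles, the head stays down by 2 to 3 mm.
- driver: flat-blade screwdriver, about 0.12 kg, 120 mm long, upright in its stand, blade down. Origin at the centre of the blade's tip, z up the tool. From the tip: steel blade 14 mm wide (own x), 3 mm thick (y), 18 mm long; shank 10 mm across; black collar 30 mm across at 50 to 55 mm; wooden handle 24 x 24 mm square, faces square to x and y, from 55 to 120 mm.
- stand: the screwdriver's stand, a wooden block 70 x 70 x 60 mm, fixed to the table. Origin at the centre of its underside.
- stand_hole0 (a point): centre of the mouth of the stand's round vertical hole, in the middle of its top face, 60 mm above the table. The hole is 17 mm in diameter, 55 mm deep, with a 3 mm chamfer. The screwdriver's collar rests on the top face, the tip then 50 mm below this point.
- lens: bystander: black camera lens standing upright, 62 mm diameter, 70 mm high; origin at the centre of its underside
- scale_bar: bystander: flat paper-white photographic scale bar, 110 x 18 x 6 mm, lying with its length along its own x; origin at the centre of its underside
- lens_cap: bystander: black lens cap, 62 mm diameter, 9 mm thick; origin at the centre of its underside
- dust_brush: bystander: dusting brush lying down, 170 mm long, about 42 mm wide; origin under its middle
- caliper: bystander: steel caliper lying flat, 190 mm long, about 50 mm wide; origin under its middle
- remote: bystander: small black remote release, 35 x 60 x 14 mm; origin at the centre of its underside
Things that resemble listed ones, but are neither listed nor needed, are in the scene too. Leave any orange or purple look-alike of the mount alone.

How it is judged (in metres and radians):
On the way, in this order (a step that is already met when the one before it is completed fails the run):
1. the screwdriver is out of its stand (z of driver in the frame of stand above 0.065 m), for 0.1 s.
2. its blade pushes the screw head down at least 2.5 mm (value of joint plunger above 0.0025 m and contact force between driver and mount above 3 N), for 0.1 s.
3. the screw has been turned past 1.2 rad by the blade still in the slot (value of joint screw above 1.2 rad and contact force between driver and mount above 0.5 N and horizontal distance between driver and screw_mouth below 0.006 m), for 0.05 s.
At the end, for the whole second after the job is handed in: The screw is locked: turned clockwise past 1.2 rad and sprung back up (pushed down by less than 1 mm). The screwdriver stands at rest in its stand, blade down, released: tip within 8 mm sideways of the hole's axis, collar within 5 mm of the stand's top, tilted less than 0.1 rad (value of joint screw above 1.2 rad and value of joint plunger below 0.001 m and horizontal distance between driver and stand_hole0 below 0.008 m and z of driver in the frame of stand below 0.015 m and angle between driver's own z axis and vertical below 0.1 rad and linear speed of driver below 0.02 m/s); the robot touches nothing.
It fails at once if the screwdriver loads the mount or its screw with more than 25 N (contact force between driver and mount above 25 N).
It fails at once if a bystander is moved by more than 20 mm (distance of any of lens, scale_bar, lens_cap, dust_brush, caliper, remote from where it was at the start of the episode above 0.02 m).
It also fails if it takes over 67 s, if anything falls off the work surface, if the arm or the gripper's body presses on something with over 40 N, if the wrist force passes 120 N, or if a joint passes its speed limit or range.

## Working session

There is one attempt and no reset: what is moved stays moved. The work goes in short steps, Python scripts to look and compute and a tool call to move; the robot and the scene stay as the last step left them, time stands still between calls to the robot, and variables do not carry over. Pictures are saved under pics/ and viewed, about 8 in all and at most 12, crops included, and the job is handed in when it is done.

Besides the shell and the picture viewer there is one more tool, called after "Call:" by a JSON object that holds its "fn" and its "kwargs", one argument or row to a line. play_rows: Moves the arm, as the interface text tells. Its arguments: {"type":"object","properties":{"plan":{"type":"string"}},"required":["plan"]}

```bash
mkdir -p pics; cat > h.py <<'E'
from workcell import *
import numpy as np, cv2
from scipy.spatial.transform import Rotation as R
def cam(n):
    d=get_image(n); np.savez('last_%s.npz'%n,**{k:np.array(v) for k,v in d.items()}); return d
def ld(n): return dict(np.load('last_%s.npz'%n))
def rot(d):
    a=np.array(d['attitude'],float)
    return a if a.shape==(3,3) else (R.from_rotvec(a).as_matrix() if a.size==3 else R.from_quat(a).as_matrix())
def ray(d,uv):
    K=np.array([[d['fx'],0,d['cx']],[0,d['fy'],d['cy']],[0,0,1]],float)
    p=cv2.undistortPoints(np.array(uv,float).reshape(-1,1,2),K,np.array(d['distortion'],float)).reshape(-1,2)
    return np.c_[p,np.ones(len(p))]
def onplane(d,uv,z):
    r=ray(d,uv)@rot(d).T; e=np.array(d['eye'],float)
    return e+r*((z-e[2])/r[:,2])[:,None]
def pts(d,uv):
    uv=np.array(uv).reshape(-1,2); rz=d['range_z'][uv[:,1].astype(int),uv[:,0].astype(int)]
    return np.array(d['eye'],float)+(ray(d,uv)*rz[:,None])@rot(d).T
def allpts(d):
    v,u=np.mgrid[0:480,0:640]; return pts(d,np.c_[u.ravel(),v.ravel()]).reshape(480,640,3)
E
python3 - <<'E'
from h import *
for n in('top','side'):
    d=cam(n); cv2.imwrite('pics/%s0.png'%n,d['pixels'][:,:,::-1]); print(n,d['eye'],d['attitude'],d['fx'],d['distortion'])
o=get_obs();print(o)
E
```

```text
top [ 459.44806508    2.02046327 1627.21773901] [-2.21280671  2.18630547 -0.07156438] 606.2795813367671 [-0.20928154  0.          0.          0.          0.        ]
side [ 306.34816829 -676.60328179  571.04675485] [-2.15979017  0.40538858 -0.21183972] 434.63321111615727 [0.01675013 0.         0.         0.         0.        ]
{'t': 0.1, 'qpos': array([-1.22997094e+00,  4.23745548e-01,  1.63059167e+00, -5.04324199e-06,
        1.08857320e+00, -1.90016973e-02]), 'qvel': array([-0.00110339, -0.00126061, -0.00136209,  0.00050125,  0.00141457,
        0.00017524]), 'joint_torque': array([ 1.77076640e-05, -5.45610130e+01, -2.74324358e+01,  6.44604745e-02,
        1.89116865e-02, -1.92959504e-05]), 'ee_pos': array([ 219.93043361, -584.50973933,  221.99981004]), 'orientation': array([-3.08960501e+00, -5.61941751e-01,  3.38428753e-04]), 'ft_force': array([ 0.56417754, -0.25751136, -0.26050737]), 'moment': array([-0.00555445, -0.02726515,  0.00215084]), 'width': 87.83721156778958}
```

View pics/top0.png

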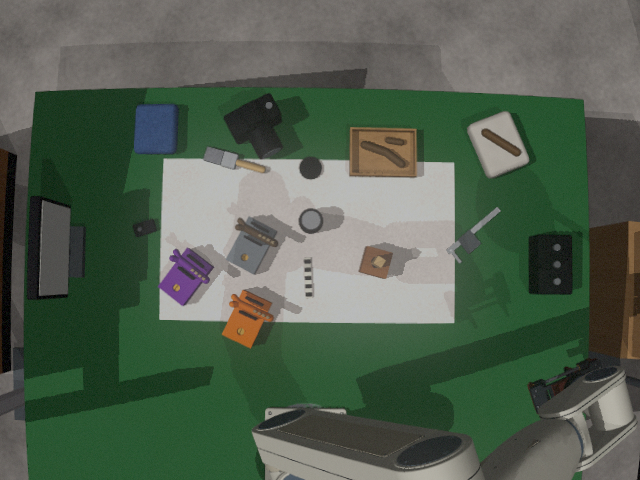

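View pics/side0.png

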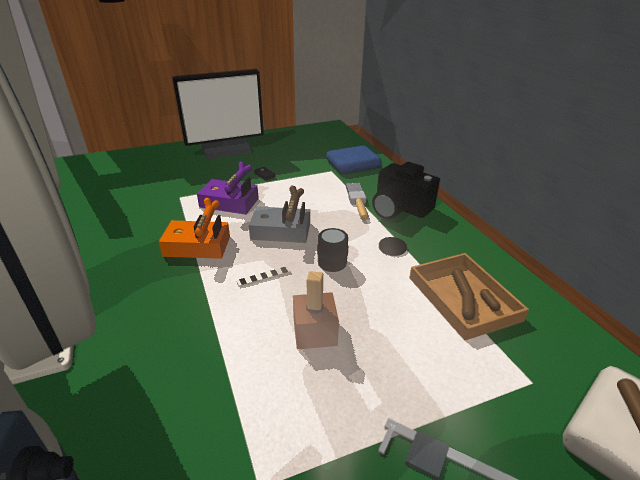

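```bash
python3 - <<'E'
from h import *
d=ld('top'); P=allpts(d); im=d['pixels']
hsv=cv2.cvtColor(im,cv2.COLOR_RGB2HSV)
def sel(u0,u1,v0,v1,z0,z1):
    m=np.zeros((480,640),bool); m[v0:v1,u0:u1]=1
    return m&(P[...,2]>z0)&(P[...,2]<z1)
def rect(m,z):
    v,u=np.nonzero(m); q=onplane(d,np.c_[u,v],z)[:,:2].astype(np.float32)
    print(len(q),'zmed',np.median(P[m][:,2]),cv2.minAreaRect(q), q.mean(0))
rect(sel(215,290,210,285,33,46),40)
rect(sel(350,400,240,285,52,68),60)
m=sel(350,400,235,285,105,140); rect(m,130); print(np.percentile(P[m][:,2],[5,50,95]))
print('table z',np.median(P[300:310,180:220,2]))
print(hsv[250:264,238:252,0]); print(hsv[250:264,238:252,1])
a=cv2.resize(im[205:285,205:305],None,fx=6,fy=6,interpolation=cv2.INTER_CUBIC)
b=cv2.resize(im[237:287,350:400],None,fx=6,fy=6,interpolation=cv2.INTER_CUBIC)
c=np.zeros((480,900,3),np.uint8);c[:,:600]=a;c[:300,600:]=b
cv2.imwrite('pics/crop.png',cv2.resize(c,(800,427))[:,:,::-1])
E
```

```text
1100 zmed 40.37571221630867 ((543.2662353515625, 146.74996948242188), (85.07159423828125, 130.48025512695312), 63.0472297668457) [534.5583  151.82327]
598 zmed 60.34488539740778 ((501.5784912109375, -179.27706909179688), (71.1197738647461, 70.3823471069336), 75.16192626953125) [ 501.42935 -178.01013]
104 zmed 129.53728488185016 ((501.2247009277344, -178.14002990722656), (25.537282943725586, 24.851926803588867), 57.01124954223633) [ 501.1348  -178.35316]
[119.1028268  129.53728488 134.64409819]
table z 1.25903591575036
[[108 107 100 105 102  96 103  96 102  96 114 105 100  96]
 [105  98 108 102 102 113 101 102  96 105 108  96 100 105]
 [110 102 100 105 100 113  90 102 105 107  96 108 100 102]
 [108 110 107 108  99  90  96 120  95 102 105 107 102 108]
 [113 115 100 105  15  18  18  16  16  24 105 108 102 105]
 [100 102 105 105  18  18  18  18  19  16  99 107 110 105]
 [105  98  90  11  18  17  17  19  19  19  21 102 105 105]
 [102 100 102  16  18  18  18  18  19  19  18 102 103 102]
 [105  90  90  20  17  18  18  19  20  19  18  90 107 100]
 [108 105  90 170  17  18  18  19  19  17  98
[... 377 characters left out ...]
1  13   9   7   9   5  11   9  16  11  11   7  11]
 [ 11  13  16  11  16   7  13  10  14  11  18  16  11  11]
 [  9  13  13  10  21  67  93  91  55  11  13  11  11  14]
 [ 13  11  14   6  70 100 114 117 117  78  15  16  13  13]
 [ 13   9  10  40  97 111 106 124 131 105  39  11  13  18]
 [ 11   7  13  59 104 112 100 119 128 123  60  11  16  11]
 [ 13   9  13  36  97 111 113 126 134 102  27  11  15  13]
 [ 11  14  10   9  72 101 112 129 124  70   9  11   9  13]
 [ 11  13  11  12   3  62  87  76  44   2  13  16  16  11]
 [ 16  16  11  16  14   7   0   2   9  11  13   9  11  18]
 [  9   9   9  11   9   9   7   7   9   9  11  16  14   9]
 [ 14  11  15   9  16   7  13   7  16  11  14  11  15  14]]
```

View pics/crop.png

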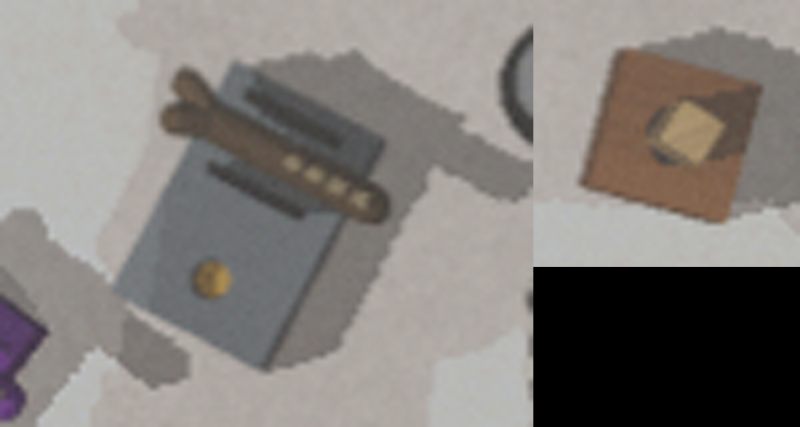

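Candidates for the mount are grey at (252,245), orange at (247,318) and purple at (186,277). The grey one fits the description, and the crop shows its brass screw on the half away from the bone. The stand is at (376,262), with the wooden handle in it.

```bash
cat >> h.py <<'E'
def go(p=None,yawy=None,rows=None):
    o=get_obs(); M=R.from_rotvec(o['orientation']).as_matrix(); e=np.array(o['ee_pos'])
    print('pos',e.round(2),'yaw_y',np.degrees(np.arctan2(M[1,1],M[0,1])).round(2),'tiltz',M[:,2].round(4),'q6',o['qpos'][5].round(3),'F',np.round(o['ft_force'],2),'M',np.round(o['moment'],3),'w',round(o['width'],2),'t',o['t'])
    if p is not None: print('shift cm',(M.T@(np.array(p)-e)/10).round(3))
    if yawy is not None:
        t=(np.degrees(np.arctan2(M[1,1],M[0,1]))-yawy+180)%360-180; print('turn z deg',t.round(2))
E
python3 - <<'E'
from h import *
d=ld('top'); hsv=cv2.cvtColor(d['pixels'],cv2.COLOR_RGB2HSV); P=allpts(d)
s=np.zeros((480,640),bool); s[250:264,236:254]=1
m=s&(hsv[...,0]<30)&(hsv[...,1]>35)
v,u=np.nonzero(m); print('brass',u.mean(),v.mean(),onplane(d,[[u.mean(),v.mean()]],35), 'z',np.median(P[m][:,2]))
print(d['pixels'][252:263,239:251].sum(2))
go([501,-178.5,190],-33)
E
```

```text
brass 244.41860465116278 256.9767441860465 [[510.62558957 164.36874975  35.        ]] z 30.89151015637799
[[329 343 342 335 332 337 335 342 334 336 334 335]
 [335 334 343 327 306 288 301 329 335 327 328 341]
 [334 340 315 273 289 294 285 322 336 339 334 332]
 [326 315 270 256 294 302 297 337 368 342 334 338]
 [337 302 247 266 274 267 322 379 378 347 341 345]
 [335 299 253 287 277 274 339 386 379 360 338 335]
 [326 301 242 258 280 286 330 384 373 345 340 337]
 [327 317 250 249 283 281 332 379 363 334 335 340]
 [338 334 308 266 248 272 287 316 335 339 332 331]
 [333 333 331 329 322 312 313 330 338 341 333 338]
 [331 330 328 332 344 329 329 331 334 335 332 331]]
pos [ 219.93 -584.51  222.  ] yaw_y -69.38 tiltz [-4.0e-04  1.2e-03 -1.0e+00] q6 -0.019 F [ 0.56 -0.26 -0.26] M [-0.006 -0.027  0.002] w 87.84 t 0.1
shift cm [ 40.603 -28.1     3.238]
turn z deg -36.38
```

Call:
{"fn": "play_rows", "kwargs": {
  "plan": "8.78 4.06 -2.81 0 0 0 0;8.78 4.06 -2.81 0 0 0 0;8.78 4.06 -2.81 0 0 0 0;8.78 4.06 -2.81 0 0 0 0;8.78 4.06 -2.81 0 0 0 0;8.78 4.06 -2.81 0 0 0 0;8.78 4.06 -2.81 0 0 0 0;8.78 4.06 -2.81 0 0 0 0;8.78 4.06 -2.81 0 0 0 0;8.78 4.06 -2.81 0 0 0 0;8.78 0 0 0.8 0 0 -9.1;8.78 0 0 0.8 0 0 -9.1;8.78 0 0 0.8 0 0 -9.1;8.78 0 0 0.8 0 0 -9.1;8.78 0 0 0 0 0 0;8.78 0 0 0 0 0 0"
}}

```text
t: 2.1
ee_pos: [501.2, -179.0, 190.8]
orientation: [-2.763, -1.495, -0.0]
ft_force: [0.3, 0.1, 0.2]
width: 87.9
```

```bash
python3 - <<'E'
from h import *
go([501.3,-178.6,87],-33)
d=cam('side'); 
cv2.imwrite('pics/s1.png',cv2.resize(d['pixels'][180:380,220:420],None,fx=3,fy=3)[:,:,::-1])
E
```

```text
pos [ 501.18 -179.02  190.8 ] yaw_y -33.16 tiltz [-0.  0. -1.] q6 0.213 F [0.33 0.08 0.24] M [-0.042  0.002 -0.005] w 87.9 t 2.1
shift cm [ 0.041 -0.013 10.38 ]
turn z deg -0.16
```

View pics/s1.png

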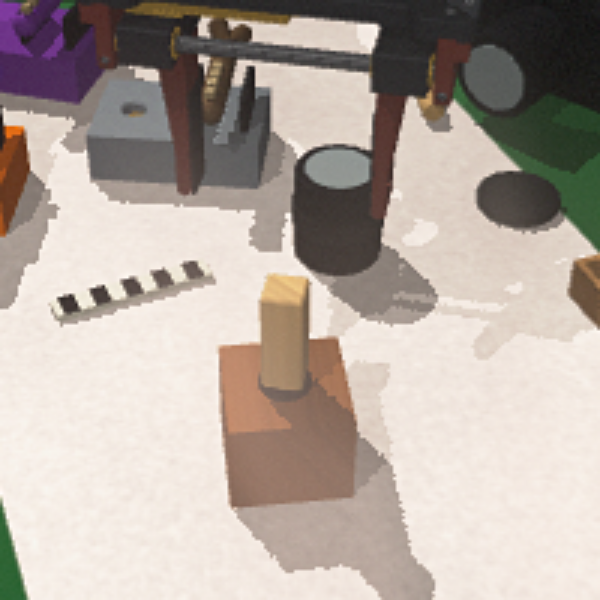

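The open jaws straddle the handle, which is at (285,330) in the crop. Next I go down and grip.

Call:
{"fn": "play_rows", "kwargs": {
  "plan": "8.78 0 0 2.6 0 0 0;8.78 0 0 2.6 0 0 0;8.78 0 0 2.6 0 0 0;8.78 0 0 2.6 0 0 0;8.78 0 0 0 0 0 0;2 0 0 0 0 0 0;2 0 0 0 0 0 0;2 0 0 0 0 0 0;2 0 0 0 0 0 0;2 0 0 0 0 0 0;2 0 0 0 0 0 0;2 0 0 0 0 0 0;2 0 0 0 0 0 0"
}}

```text
t: 3.78
ee_pos: [501.2, -179.0, 86.7]
orientation: [-2.761, -1.499, -0.0]
ft_force: [0.7, -0.0, 0.6]
width: 23.8
```

```bash
python3 - <<'E'
from h import *
go([501.3,-178.6,180],-33)
E
```

```text
pos [ 501.17 -179.02   86.66] yaw_y -32.99 tiltz [ 0.  0. -1.] q6 0.21 F [ 0.73 -0.02  0.64] M [-0.054 -0.068 -0.017] w 23.81 t 3.775
shift cm [ 0.043 -0.012 -9.334]
turn z deg 0.01
```

Call:
{"fn": "play_rows", "kwargs": {
  "plan": "2 0 0 -1 0 0 0;2 0 0 -2.5 0 0 0;2 0 0 -2.5 0 0 0;2 0 0 -2.5 0 0 0;2 0 0 -2.5 0 0 0;2 0 0 0 0 0 0;2 0 0 0 0 0 0"
}}

```text
t: 4.65
ee_pos: [500.6, -178.8, 196.1]
orientation: [-2.76, -1.499, 0.001]
ft_force: [-0.6, 0.1, -0.8]
width: 23.9
```

```bash
python3 - <<'E'
from h import *
go()
d=cam('side'); 
cv2.imwrite('pics/s2.png',cv2.resize(d['pixels'][190:340,260:370],None,fx=4,fy=4,interpolation=cv2.INTER_CUBIC)[:,:,::-1])
# pixel scale & view azimuth at tip
K=rot(d); c=(np.array([501,-179,110])-d['eye'])@K; print('depth',c[2],'uv',434.6*c[:2]/c[2]+[d['cx'],d['cy']])
v=np.array([501,-179])-d['eye'][:2]; print('view az',np.degrees(np.arctan2(v[1],v[0])))
E
```

```text
pos [ 500.58 -178.78  196.09] yaw_y -32.98 tiltz [-8.e-04  3.e-04 -1.e+00] q6 0.21 F [-0.55  0.07 -0.81] M [-0.063 -0.075 -0.011] w 23.86 t 4.65
depth 702.6749064929161 uv [314.23703943 284.04825563]
view az 68.63561846370385
```

View pics/s2.png

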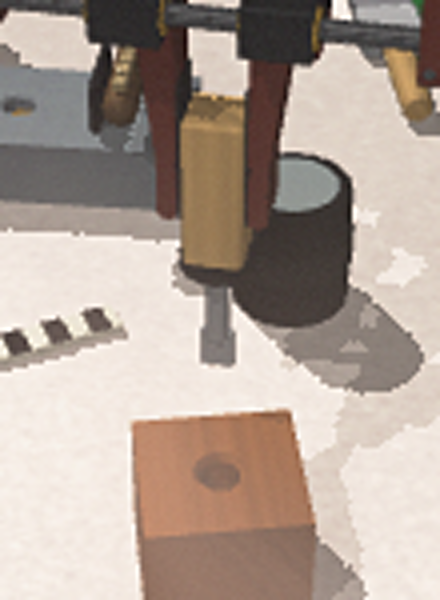

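Side view: the blade is at crop (218,340) and shows about 9 px, or 14 mm, of width. Its wide direction therefore runs along the jaw y axis, and the tip is centred under the TCP to within about 1 mm.

```bash
python3 - <<'E'
from h import *
go([511,164,196],-27)
E
```

```text
pos [ 500.38 -178.73  195.69] yaw_y -32.99 tiltz [-1.7e-03  6.0e-04 -1.0e+00] q6 0.21 F [ 0.08  0.14 -0.93] M [-0.024 -0.067 -0.002] w 24.11 t 4.7
shift cm [ 2.9326e+01 -1.7768e+01 -1.1000e-02]
turn z deg -5.99
```

Call:
{"fn": "play_rows", "kwargs": {
  "plan": "2 1.5 -0.9 0 0 0 0;2 3.0 -1.82 0 0 0 0;2 3.0 -1.82 0 0 0 0;2 3.0 -1.82 0 0 0 0;2 3.0 -1.82 0 0 0 0;2 3.0 -1.82 0 0 0 0;2 3.0 -1.82 0 0 0 0;2 3.0 -1.82 0 0 0 0;2 3.0 -1.82 0 0 0 0;2 2.3 -1.39 0 0 0 0;2 1.5 -0.9 0 0 0 -2;2 0 0 2 0 0 -4;2 0 0 2 0 0 0;2 0 0 1.8 0 0 0;2 0 0 0 0 0 0;2 0 0 0 0 0 0"
}}

```text
t: 6.7
ee_pos: [511.9, 163.5, 139.0]
orientation: [2.678, 1.642, 0.0]
ft_force: [0.8, 0.8, -0.4]
width: 24.0
```

```bash
python3 - <<'E'
from h import *
go([510.9,164,120],-27)
d=cam('side'); 
cv2.imwrite('pics/s3.png',cv2.resize(d['pixels'][150:250,215:325],None,fx=6,fy=6,interpolation=cv2.INTER_CUBIC)[:,:,::-1])
P=allpts(d)
K=np.array([[d['fx'],0,d['cx']],[0,d['fy'],d['cy']],[0,0,1]],float)
Rm=rot(d).T
e=get_obs()['ee_pos']
X=np.array([[510.9,164,40],[510.9,164,34],[e[0],e[1],e[2]-76.7]]).astype(float)
uv=cv2.projectPoints(X,cv2.Rodrigues(Rm)[0],-Rm@d['eye'],K,np.array(d['distortion']))[0].reshape(-1,2)
print(uv, (uv-[215,150])*6)
E
```

```text
pos [511.91 163.54 139.01] yaw_y -26.96 tiltz [ 1.e-04  1.e-04 -1.e+00] q6 0.758 F [ 0.76  0.82 -0.36] M [ 0.001 -0.042  0.011] w 24.02 t 6.7
shift cm [-0.005 -0.111  1.901]
turn z deg 0.04
[[264.38275923 215.38851618]
 [264.55101664 217.58975444]
 [264.33481732 206.93728775]] [[296.29655539 392.33109708]
 [297.30609982 405.53852666]
 [296.0089039  341.62372648]]
```

View pics/s3.png

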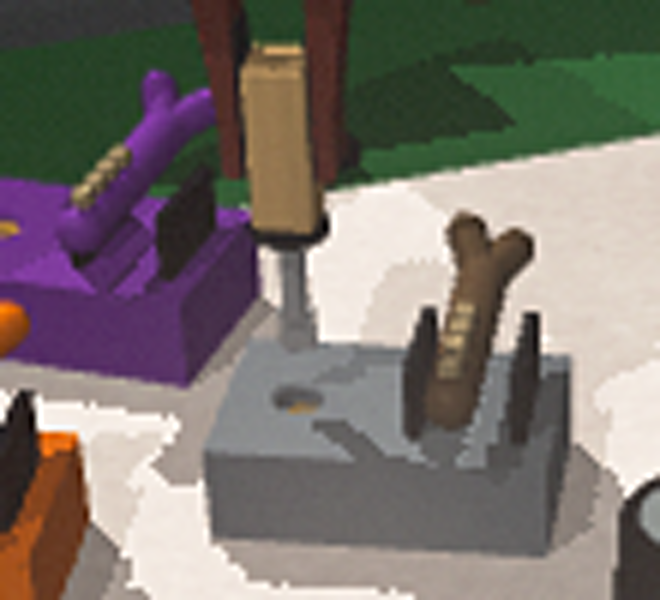

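Side view: the mouth is at crop (298,400) and the tip at (299,345), directly above it. Going down to just above the mouth.

Call:
{"fn": "play_rows", "kwargs": {
  "plan": "2 0 -0.11 0.7 0 0 0;2 0 0 0.7 0 0 0;2 0 0 0.5 0 0 0;2 0 0 0.1 0 0 0;2 0 0 0.1 0 0 0;2 0 0 0 0 0 0;2 0 0 0 0 0 0"
}}

```text
t: 7.62
ee_pos: [510.9, 163.9, 117.8]
orientation: [2.678, 1.642, 0.0]
ft_force: [0.1, -0.5, -0.7]
width: 23.9
```

Call:
{"fn": "play_rows", "kwargs": {
  "plan": "2 0 0 0.1 0 0 0;2 0 0 0.1 0 0 0;2 0 0 0.1 0 0 0;2 0 0 0 0 0 0"
}}

```text
t: 8.12
ee_pos: [510.7, 163.9, 114.5]
orientation: [-2.678, -1.642, 0.0]
ft_force: [0.2, -0.0, -1.5]
width: 23.6
```

Call:
{"fn": "play_rows", "kwargs": {
  "plan": "2 0 0 0.1 0 0 0;2 0 0 0.1 0 0 0;2 0 0 0 0 0 0"
}}

```text
t: 8.5
ee_pos: [510.7, 163.9, 112.6]
orientation: [-2.678, -1.642, 0.0]
ft_force: [0.4, -0.3, 0.0]
width: 23.9
```

Call:
{"fn": "play_rows", "kwargs": {
  "plan": "2 0 0 0.1 0 0 0;2 0 0 0.1 0 0 0;2 0 0 0 0 0 0"
}}

```text
t: 8.88
ee_pos: [510.7, 163.9, 110.6]
orientation: [-2.678, -1.642, 0.0]
ft_force: [0.5, -0.5, -1.5]
width: 23.9
```

Call:
{"fn": "play_rows", "kwargs": {
  "plan": "2 0 0 0.1 0 0 0;2 0 0 0.1 0 0 0;2 0 0 0 0 0 0"
}}

```text
t: 9.25
ee_pos: [510.7, 163.9, 108.6]
orientation: [-2.678, -1.642, 0.0]
ft_force: [0.2, -0.1, -1.9]
width: 24.0
```

Call:
{"fn": "play_rows", "kwargs": {
  "plan": "2 0 0 0.1 0 0 0;2 0 0 0 0 0 0"
}}

```text
t: 9.5
ee_pos: [510.7, 163.9, 107.6]
orientation: [-2.678, -1.642, 0.0]
ft_force: [-0.4, -0.5, -0.6]
width: 23.8
```

Call:
{"fn": "play_rows", "kwargs": {
  "plan": "2 0 0 0.1 0 0 0;2 0 0 0 0 0 0"
}}

```text
t: 9.75
ee_pos: [511.0, 163.9, 106.9]
orientation: [2.678, 1.642, 0.001]
ft_force: [-1.1, -0.4, 2.5]
width: 24.1
```

```bash
python3 -c "
from h import *
go()"
```

```text
pos [510.98 163.95 106.92] yaw_y -26.99 tiltz [ 4.e-04  1.e-04 -1.e+00] q6 0.759 F [-1.1  -0.41  2.47] M [-0.104  0.104  0.074] w 24.13 t 9.75
```

Call:
{"fn": "play_rows", "kwargs": {
  "plan": "2 0 0 0 0 0 2;2 0 0 0 0 0 2;2 0 0 0 0 0 2;2 0 0 0 0 0 0"
}}

```text
t: 10.25
ee_pos: [510.9, 164.0, 106.6]
orientation: [-2.761, -1.498, -0.001]
ft_force: [-0.1, 0.8, -1.8]
width: 24.0
```

```bash
python3 -c "
from h import *
go()"
```

```text
pos [510.95 164.05 106.6 ] yaw_y -33.02 tiltz [ 3.e-04  3.e-04 -1.e+00] q6 0.865 F [-0.15  0.78 -1.84] M [ 0.186 -0.274  0.023] w 24.04 t 10.25
```

The contact force went to zero, so the blade has probably dropped into the slot. Pushing further down to check.

Call:
{"fn": "play_rows", "kwargs": {
  "plan": "2 0 0 0.1 0 0 0;2 0 0 0 0 0 0"
}}

```text
t: 10.5
ee_pos: [510.9, 164.0, 105.6]
orientation: [-2.761, -1.499, -0.001]
ft_force: [1.1, 1.9, -1.7]
width: 23.6
```

Call:
{"fn": "play_rows", "kwargs": {
  "plan": "2 0 0 0.1 0 0 0;2 0 0 0 0 0 0"
}}

```text
t: 10.75
ee_pos: [510.9, 164.0, 104.7]
orientation: [-2.761, -1.499, -0.001]
ft_force: [1.0, 1.1, -1.2]
width: 23.6
```

Call:
{"fn": "play_rows", "kwargs": {
  "plan": "2 0 0 0.1 0 0 0;2 0 0 0 0 0 0"
}}

```text
t: 11.0
ee_pos: [510.9, 164.0, 103.7]
orientation: [-2.761, -1.499, -0.001]
ft_force: [1.4, 1.6, -1.5]
width: 23.8
```

Call:
{"fn": "play_rows", "kwargs": {
  "plan": "2 0 0 0.1 0 0 0;2 0 0 0 0 0 0"
}}

```text
t: 11.25
ee_pos: [511.0, 164.0, 103.0]
orientation: [2.761, 1.499, 0.001]
ft_force: [0.6, 2.2, 4.4]
width: 23.8
```

```bash
python3 -c "
from h import *
go()"
```

```text
pos [511.02 164.01 102.96] yaw_y -32.99 tiltz [ 5.e-04  2.e-04 -1.e+00] q6 0.864 F [0.61 2.22 4.38] M [ 0.476 -0.254  0.046] w 23.83 t 11.25
```

Call:
{"fn": "play_rows", "kwargs": {
  "plan": "2 0 0 0.1 0 0 0;2 0 0 0.1 0 0 0;2 0 0 0 0 0 0"
}}

```text
t: 11.62
ee_pos: [511.0, 164.0, 101.0]
orientation: [2.761, 1.499, 0.001]
ft_force: [-0.5, 1.5, 7.1]
width: 24.2
```

Call:
{"fn": "play_rows", "kwargs": {
  "plan": "2 0 0 0.1 0 0 0;2 0 0 0 0 0 0"
}}

```text
t: 11.88
ee_pos: [511.1, 164.0, 100.1]
orientation: [2.761, 1.499, 0.001]
ft_force: [0.3, 1.7, 8.5]
width: 24.1
```

```bash
python3 -c "
from h import *
go()"
```

```text
pos [511.09 164.   100.12] yaw_y -32.99 tiltz [ 6.e-04  2.e-04 -1.e+00] q6 0.864 F [0.27 1.72 8.5 ] M [ 0.423  0.003 -0.02 ] w 24.1 t 11.875
```

Call:
{"fn": "play_rows", "kwargs": {
  "plan": "2 0 0 0.05 0 0 0;2 0 0 0.04 0 0 0;2 0 0 0 0 0 0;2 0 0 0 0 0 0"
}}

```text
t: 12.38
ee_pos: [511.1, 164.0, 99.4]
orientation: [2.761, 1.499, 0.001]
ft_force: [-0.4, 0.7, 9.0]
width: 23.8
```

```bash
python3 -c "
from h import *
go()"
```

```text
pos [511.1  164.02  99.38] yaw_y -32.99 tiltz [ 7.e-04  3.e-04 -1.e+00] q6 0.864 F [-0.39  0.66  9.04] M [0.427 0.137 0.025] w 23.78 t 12.375
```

Call:
{"fn": "play_rows", "kwargs": {
  "plan": "2 0 0 0.03 0 0 0;2 0 0 0 0 0 4;2 0 0 0 0 0 4;2 0 0 0 0 0 4;2 0 0 0 0 0 4;2 0 0 0 0 0 4;2 0 0 0 0 0 0"
}}

```text
t: 13.25
ee_pos: [510.8, 164.1, 99.0]
orientation: [-2.979, -0.996, -0.0]
ft_force: [-0.8, 2.8, 9.7]
width: 24.2
```

```bash
python3 -c "
from h import *
go()"
```

```text
pos [510.84 164.08  99.05] yaw_y -53.03 tiltz [ 2.e-04  3.e-04 -1.e+00] q6 1.214 F [-0.76  2.78  9.69] M [0.52  0.224 0.056] w 24.18 t 13.25
```

Call:
{"fn": "play_rows", "kwargs": {
  "plan": "2 0 0 0 0 0 4;2 0 0 0 0 0 4;2 0 0 0 0 0 4;2 0 0 0 0 0 4;2 0 0 0 0 0 4;2 0 0 0 0 0 4;2 0 0 0 0 0 4;2 0 0 0 0 0 0"
}}

```text
t: 14.25
ee_pos: [511.1, 164.1, 99.1]
orientation: [-3.132, -0.246, -0.001]
ft_force: [-0.9, 1.9, 9.6]
width: 23.8
```

```bash
python3 -c "
from h import *
go()"
```

```text
pos [511.13 164.06  99.14] yaw_y -81.03 tiltz [ 8.e-04  3.e-04 -1.e+00] q6 1.703 F [-0.92  1.86  9.55] M [0.499 0.12  0.033] w 23.78 t 14.25
```

Call:
{"fn": "play_rows", "kwargs": {
  "plan": "2 0 0 0 0 0 4;2 0 0 0 0 0 4;2 0 0 0 0 0 4;2 0 0 0 0 0 4;2 0 0 0 0 0 4;2 0 0 0 0 0 4;2 0 0 0 0 0 4;2 0 0 0 0 0 4;2 0 0 0 0 0 0"
}}

```text
t: 15.38
ee_pos: [510.9, 164.0, 99.1]
orientation: [-3.078, 0.627, -0.0]
ft_force: [-1.3, 1.6, 8.9]
width: 24.1
```

```bash
python3 -c "
from h import *
go()"
```

```text
pos [510.85 164.04  99.07] yaw_y -113.03 tiltz [ 2.e-04  2.e-04 -1.e+00] q6 2.261 F [-1.28  1.56  8.95] M [0.524 0.288 0.043] w 24.05 t 15.375
```

Call:
{"fn": "play_rows", "kwargs": {
  "plan": "2 0 0 0 0 0 4;2 0 0 0 0 0 0;2 0 0 0 0 0 -5;2 0 0 -0.1 0 0 0;2 0 0 -0.1 0 0 0;2 0 0 -0.1 0 0 0;2 0 0 0 0 0 0"
}}

```text
t: 16.25
ee_pos: [510.8, 163.9, 101.7]
orientation: [-3.084, 0.599, -0.0]
ft_force: [0.6, 1.0, 4.7]
width: 24.1
```

```bash
python3 -c "
from h import *
go()"
```

```text
pos [510.78 163.88 101.74] yaw_y -111.99 tiltz [ 1.e-04  0.e+00 -1.e+00] q6 2.243 F [0.6  1.01 4.74] M [ 0.409 -0.062 -0.013] w 24.09 t 16.25
```

The head is following the blade up, with force still on it at about 1.3 mm down. Now lifting clear to take a look.

Call:
{"fn": "play_rows", "kwargs": {
  "plan": "2 0 0 -0.1 0 0 0;2 0 0 -0.1 0 0 0;2 0 0 -0.2 0 0 0;2 0 0 -0.5 0 0 0;2 0 0 -1 0 0 0;2 0 0 -2.5 0 0 0;2 0 0 -2.5 0 0 0;2 0 0 -2.5 0 0 0;2 0 0 0 0 0 8.0;2 0 0 0 0 0 -8.0;2 0 0 0 0 0 0"
}}

```text
t: 17.62
ee_pos: [510.5, 163.6, 196.0]
orientation: [3.083, -0.6, -0.0]
ft_force: [0.6, 0.2, -2.2]
width: 24.0
```

```bash
python3 - <<'E'
from h import *
go([501.1,-179.0,196])
d=cam('side'); 
a=cv2.resize(d['pixels'][150:250,215:325],None,fx=6,fy=6,interpolation=cv2.INTER_CUBIC)
cv2.imwrite('pics/s4.png',a[:,:,::-1])
E
```

```text
pos [510.5  163.63 195.96] yaw_y -112.03 tiltz [-2.e-04 -4.e-04 -1.e+00] q6 2.244 F [ 0.56  0.24 -2.23] M [ 0.065  0.007 -0.063] w 24.03 t 17.625
shift cm [1.1981e+01 3.2113e+01 8.0000e-03]
```

View pics/s4.png

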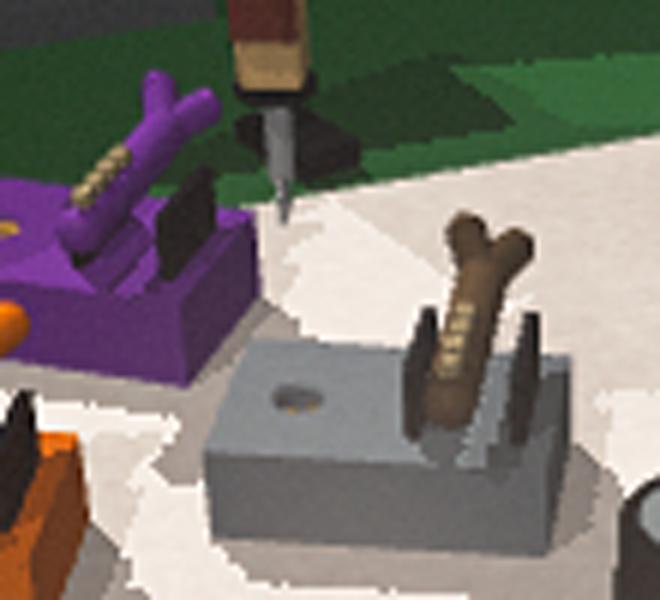

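Call:
{"fn": "play_rows", "kwargs": {
  "plan": "2 0.6 1.6 0 0 0 0;2 1.2 3.21 0 0 0 0;2 1.2 3.21 0 0 0 0;2 1.2 3.21 0 0 0 0;2 1.2 3.21 0 0 0 0;2 1.2 3.21 0 0 0 0;2 1.2 3.21 0 0 0 0;2 1.2 3.21 0 0 0 0;2 1.2 3.21 0 0 0 0;2 1.2 3.21 0 0 0 0;2 0.6 1.6 0 0 0 0;2 0 0 0 0 0 -9.9;2 0 0 0 0 0 -9.9;2 0 0 0 0 0 -9.9;2 0 0 0 0 0 -9.9;2 0 0 0 0 0 -9.9;2 0 0 0 0 0 -9.9;2 0 0 0 0 0 -9.9;2 0 0 0 0 0 -9.8;2 0 0 0 0 0 0"
}}

```text
t: 20.18
ee_pos: [501.6, -178.5, 195.4]
orientation: [-2.76, -1.499, 0.001]
ft_force: [1.2, -0.2, -1.4]
width: 24.0
```

```bash
python3 - <<'E'
from h import *
go([501.1,-179.0,86.7],-33)
d=cam('top'); P=allpts(d); hsv=cv2.cvtColor(d['pixels'],cv2.COLOR_RGB2HSV)
s=np.zeros((480,640),bool); s[250:264,236:254]=1
m=s&(hsv[...,0]<30)&(hsv[...,1]>35); print(m.sum(),np.percentile(P[m][:,2],[20,50,80]))
cv2.imwrite('pics/t2.png',cv2.resize(d['pixels'][245:270,230:260],None,fx=16,fy=16,interpolation=cv2.INTER_CUBIC)[:,:,::-1])
E
```

```text
pos [ 501.57 -178.45  195.38] yaw_y -33.0 tiltz [-5.e-04  2.e-04 -1.e+00] q6 0.212 F [ 1.17 -0.21 -1.38] M [-0.013 -0.037 -0.108] w 23.98 t 20.175
shift cm [-7.1000e-02 -3.0000e-03  1.0868e+01]
turn z deg 0.0
41 [26.07131768 30.09211649 33.92885321]
```

View pics/t2.png

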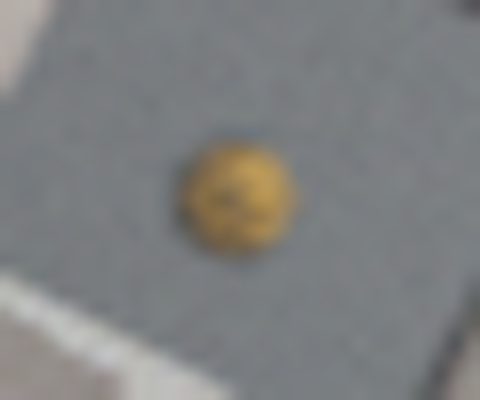

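Call:
{"fn": "play_rows", "kwargs": {
  "plan": "2 -0.07 0 1.5 0 0 0;2 0 0 2 0 0 0;2 0 0 1.5 0 0 0;2 0 0 1 0 0 0;2 0 0 1 0 0 0;2 0 0 0 0 0 0"
}}

```text
t: 20.98
ee_pos: [501.2, -179.0, 124.8]
orientation: [-2.759, -1.501, 0.001]
ft_force: [0.1, 0.0, -1.4]
width: 23.8
```

Call:
{"fn": "play_rows", "kwargs": {
  "plan": "2 0 0 1 0 0 0;2 0 0 1 0 0 0;2 0 0 1 0 0 0;2 0 0 0.5 0 0 0;2 0 0 0 0 0 0;2 0 0 0 0 0 0"
}}

```text
t: 21.72
ee_pos: [501.7, -179.2, 90.6]
orientation: [2.759, 1.502, 0.0]
ft_force: [-0.4, 0.0, -2.3]
width: 23.9
```

```bash
python3 -c "
from h import *
go([501.1,-179,86.7])"
```

```text
pos [ 501.73 -179.25   90.63] yaw_y -32.89 tiltz [ 3.e-04 -1.e-04 -1.e+00] q6 0.208 F [-0.37  0.03 -2.26] M [-0.057 -0.02   0.   ] w 23.85 t 21.725
shift cm [-0.014 -0.066  0.393]
```

Call:
{"fn": "play_rows", "kwargs": {
  "plan": "2 0 0 0.1 0 0 0;2 0 0 0.1 0 0 0;2 0 0 0.1 0 0 0;2 0 0 0 0 0 0;2 0 0 0 0 0 0"
}}

```text
t: 22.35
ee_pos: [501.5, -179.2, 87.5]
orientation: [-2.759, -1.502, 0.0]
ft_force: [1.1, 0.0, -0.7]
width: 23.8
```

Call:
{"fn": "play_rows", "kwargs": {
  "plan": "2 0 0 0.06 0 0 0;2 0 0 0 0 0 0;2 0 0 0 0 0 0"
}}

```text
t: 22.72
ee_pos: [501.5, -179.2, 86.9]
orientation: [-2.759, -1.502, -0.0]
ft_force: [0.2, 0.1, -1.3]
width: 23.7
```

Seated to within a fraction of a millimetre. Releasing and moving up.

Call:
{"fn": "play_rows", "kwargs": {
  "plan": "4 0 0 0 0 0 0;6 0 0 0 0 0 0;8.78 0 0 0 0 0 0;8.78 0 0 0 0 0 0;8.78 0 0 0 0 0 0;8.78 0 0 -1 0 0 0;8.78 0 0 -2.5 0 0 0;8.78 0 0 -4 0 0 0;8.78 0 0 -4 0 0 0;8.78 0 0 -3 0 0 0;8.78 0 0 0 0 0 0;8.78 0 0 0 0 0 0"
}}

```text
t: 24.22
ee_pos: [501.0, -179.0, 231.5]
orientation: [-2.759, -1.502, 0.001]
ft_force: [-0.2, 0.1, 0.1]
width: 87.6
```

```bash
python3 - <<'E'
from h import *
go()
d=cam('side'); cv2.imwrite('pics/s5.png',cv2.resize(d['pixels'][140:360,150:440],(800,607)[:2] and (790,599))[:,:,::-1])
E
```

```text
pos [ 501.04 -179.    231.49] yaw_y -32.89 tiltz [-6.e-04  2.e-04 -1.e+00] q6 0.209 F [-0.18  0.08  0.11] M [-0.004 -0.003 -0.001] w 87.64 t 24.225
```

View pics/s5.png

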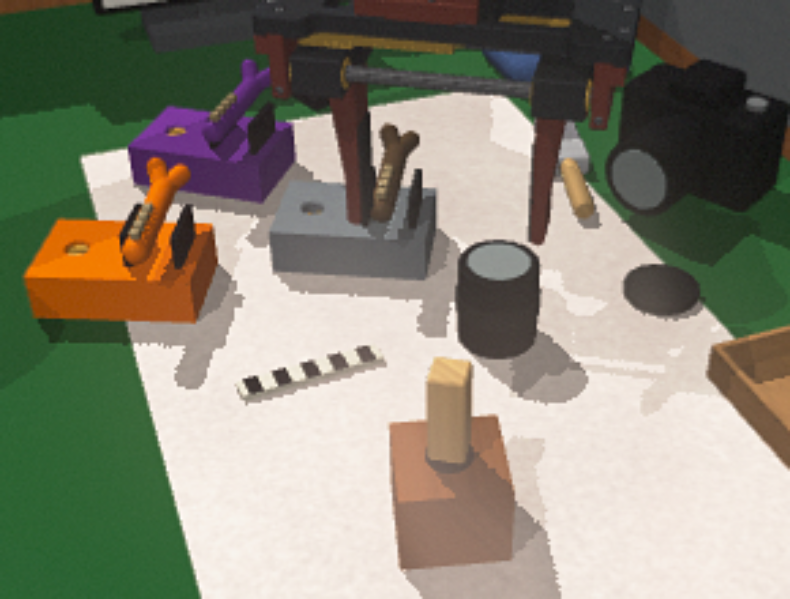

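```bash
python3 -c "
from workcell import *
print(close_job())"
```

```text
the job is handed in; nothing more can be done
None
```

I finished the task and handed it in at about 24 s; the interface gives no verdict.

**What I did**
- I took the screwdriver out of its stand and lowered it onto the screw of the grey mount. The blade first landed on the head, then dropped into the slot after a turn of about 6° under light pressure.
- I pushed the screw down about 3.9 mm and turned the tool 84° clockwise from where it engaged. The highest push I read was about 11 N.
- I lifted the blade off, stood the screwdriver back in the stand, let go and moved up clear.

**Last checks**
- **Spring-up:** the head followed the blade up, with about 6 N still on it at 1 mm from the top, so it did not stay caught lower down. The top camera's depth was too noisy to show the head height on its own.
- **Screw angle:** I estimate 1.43 to 1.57 rad from the tool angle and the play in the slot. The slot also looks roughly across the mount in the last top view.
- **Screwdriver and surroundings:** the last side view shows the screwdriver upright in the stand, with the collar on the top face and the open jaws clear. The bystanders in that view look unmoved by eye; I did not measure their positions.

Force was read only at the end of each move, so peaks in between were not seen.

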